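Gauge the press spindle with pitch combs

ROBOT

A 6-joint arm with a two-finger parallel gripper is mounted at the origin on the work surface. World frame = base frame: x ahead of the robot, y to its left, z up, the work surface at z = 0. Lengths are in m, angles in degrees, forces in N, time in s.
With the tool pointing down it reaches from about 0.25 to 0.725 m from the base axis. Payload 9.7 kg.
Tool frame: the origin (TCP) lies midway between the tips of the shut fingers; the grasp point (between the pads) lies 19 mm behind it; z points along the fingers, y is the line along which they close (so a half turn about z gives the same grasp; the last joint's range is limited). The gripper opens to 85 mm and grips with 20 to 120 N. Pads are 22 mm wide; open, the fingers measure 114 mm over their backs; the gripper's body (76 mm by 85 mm) begins 54 mm behind the grasp point. The pads swing forward as they close: fully open they stand 13 mm farther back than shut.
Start: joints at [64.572, 4.979, 10.078, 95.1, 0, 90], TCP at [0.236, 0.497, 0.231] pointing down, gripper open.
Joint ranges: [-179.16, 179.16], [-48.56, 103.87], [-65.8, 70.77], [-126.05, 130.52], [-82.76, 87.17], [-180, 180]. Speed limits (degrees/s): [127.2, 127.2, 147.25, 180, 180, 180].

INTERFACE

Orientations are given as [roll, pitch, yaw] about the fixed x, y, z axes, in that order (R = Rz(yaw) Ry(pitch) Rx(roll)).
In Python, from workcell import * gives the robot as it stands.
- The arm moves only by the tool servo_tool, never from a script. Its argument "moves" is a list of rows, each a list of 4 numbers: the shift along the world's x, y, z in cm, then the turn about the world's z in rad. A call has 1 to 20 rows; each row is the pose to reach, as a shift and turn from the pose commanded when the call began; what a row does not reach only later rows make up. A row lasts 1/12 s, in which the tool goes at most 41.7 mm and 7.16 degrees, less where a joint would pass 70% of its speed; a pose out of reach is approached as far as the arm can. A call with a gripper value outside its range is refused whole. "claw" is the closure, from 0 (fully open) to 1 (shut), set as the call begins (left out, the last holds). The fingers move at their own pace and stop on an object; "force" is the grip in N (left out, the last holds). Time passes only in rows, so rows that repeat a pose let the fingers close. It gives the time, the measured TCP pose, the force, the opening and the grip force at its end, in the units of the state.
- get_obs(): the state, without advancing time (a new reading comes with each control period).
- camera(name): name is "side" or "top"; returns the picture (384x512x3 uint8, red, green, blue); there is no depth.
- get_calibration(name): a dict with "fx", "fy", "cx", "cy" (pixels), "k1" (the pictures are not rectified: a ray, as slopes to the right and down, at radius r is drawn at 1 + k1 r^2 times it, then the intrinsics apply), "rvec" (rotation vector, rad) and "tvec" (3), from world to camera coordinates, as OpenCV has them. Camera axes: x right, y down, z forward; pixel columns grow to the right and rows downward; lengths in m; the calibration is good to about 2 mm. A picture is of the moment at which its call begins. get_calibration takes no time and is no camera call.
- job_done(): hands the job in; it is judged then, once.
The state is a dict: "time": time; "q": joint angles; "qd": joint speeds; "joint_efforts": joint torques, N m; "ee_pos": TCP position; "tcp_rot": TCP orientation; "wrist_force": force on the tool from outside, world axes, zero at the start; "torque": the same for the moment, N m; "opening": finger opening in m; "grasp_force": force on a finger pad.
Only numpy, scipy, OpenCV 4.12 (cv2) and the standard library are available. Lean on these libraries where they do the work, as an engineer would, in place of code of your own. Each camera call takes 0.05 s, during which the arm holds its last target. There are 200 camera calls.

TASK

Three pitch-comb leaves stand on the bench: find the one whose teeth fit the thread of the screw spindle on the yellow mat by trying them on it, and leave that leaf standing astride the thread, fully home in the grooves and let go. Press gently, never with more than 30 N, feeling along the screw for the grooves; the two leaves that do not fit must end up standing upright on the bench off the yellow mat. Leave the clay ware and the brush alone.

Things in the scene. Friction and masses are not known exactly. Their poses are not given: they have to be found in the camera images.
- mat: thin yellow mat, 170 x 290 mm, flat on the bench, marking the working place; origin at its centre. The spindle to be gauged lies on it, centre within 25 mm of the mat's; the other two are spares away to the sides.
- spindle_a: one of three like steel screws of pitch 8, 10 or 13 mm (which is which is not told), lying along its own y in two fixed wooden V-blocks. Thread 30 mm over crests, 20 at the root, ringed straight round, 5 mm deep, over the middle 120 mm; plain ends. Axis 42 mm above the origin (on the bench, under the middle), crests 57. Where along y the grooves fall is not known: feel for them.
- spindle_b: screw spindle built as spindle_a, of another pitch. V-blocks 60 mm wide (x), 53 mm high, standing 84 to 106 mm each side of the middle; overall 224 mm long. Fixed. On every spindle a groove is 0.6 of the pitch wide at its mouth and 0.4 at the root; the teeth of a leaf are square-ended, 0.4 of its pitch less 1.4 mm wide.
- spindle_c: screw spindle built as spindle_a, of another pitch. Only the spindle that lies on the mat is to be gauged. Fixed.
- leaf_a: comb leaf, 6 teeth at 10 mm pitch, 0.09 to 0.17 kg, same under a half turn. Steel spine 78 mm along own y; grey grip tab on top 14 mm thick (x), 30 long (y), 38 to 78 mm above the origin; end crossbars 48 mm wide (x) with feet, 38 mm free between them, on which it stands. Teeth: inverted Vs under the spine, 13 mm above the feet, to sit astride a screw. Origin: centre of underside, at foot level.
- leaf_b: comb leaf built as leaf_a but 5 teeth at 13 mm pitch. Any leaf fully home on the spindle of its own pitch has its origin 34 mm above the spindle's, with 0.7 mm play along y either way; with teeth on the crests, or on a wrong spindle, it stops 4 to 7 mm higher.
- leaf_c: comb leaf built as leaf_a but 7 teeth at 8 mm pitch. A leaf may go in at any groove where all its teeth are over thread (centre up to 30 mm from the spindle's along y). Held in the gripper it is stiff; let go within 1 mm of home it drops in.
- vase: unfired clay vase, 84 mm wide, 150 mm tall. Origin: centre of its underside. A bystander, to be left alone.
- bowl: unfired clay bowl, 120 mm wide, 55 mm tall. Origin: centre of its underside. A bystander, to be left alone.
- dish: flat unfired clay dish, 110 mm wide, 22 mm tall. Origin: centre of its underside. A bystander, to be left alone.
- brush: wooden brush lying on the bench. Origin: near its middle. A bystander, to be left alone.
Things that resemble listed ones, but are neither listed nor needed, are in the scene too. What is shaped like the leaf_b but brown or green is not meant. Leave any orange look-alike of the spindle_c alone.

How it is judged (in metres and radians):
At the end, for the whole second after the job is handed in: A leaf astride the mat's spindle: origin 30 to 36.2 mm above the bench, within 4 mm across and 45 mm along, in line to 0.07 rad, upright to 0.08; other two stand on the bench (origin under 4 mm, upright to 0.08) over 80 mm from the mat's centre; all at rest, let go (((height (world z) of leaf_a between 0.03 and 0.0362 m and angle between each of leaf_a, leaf_b, leaf_c's own z axis and vertical below 0.08 rad and linear speed of each of leaf_a, leaf_b, leaf_c below 0.02 m/s and ((horizontal distance between spindle_a and mat below 0.06 m and x of leaf_a in the frame of spindle_a between -0.004 and 0.004 m and y of leaf_a in the frame of spindle_a between -0.045 and 0.045 m and angle between the y axis of leaf_a and the y axis of spindle_a, either way round below 0.07 rad) or (horizontal distance between spindle_b and mat below 0.06 m and x of leaf_a in the frame of spindle_b between -0.004 and 0.004 m and y of leaf_a in the frame of spindle_b between -0.045 and 0.045 m and angle between the y axis of leaf_a and the y axis of spindle_b, either way round below 0.07 rad) or (horizontal distance between spindle_c and mat below 0.06 m and x of leaf_a in the frame of spindle_c between -0.004 and 0.004 m and y of leaf_a in the frame of spindle_c between -0.045 and 0.045 m and angle between the y axis of leaf_a and the y axis of spindle_c, either way round below 0.07 rad)) and height (world z) of each of leaf_b, leaf_c below 0.004 m and horizontal distance between each of leaf_b, leaf_c and mat above 0.08 m) or (height (world z) of leaf_b between 0.03 and 0.0362 m and angle between each of leaf_b, leaf_a, leaf_c's own z axis and vertical below 0.08 rad and linear speed of each of leaf_b, leaf_a, leaf_c below 0.02 m/s and ((horizontal distance between spindle_a and mat below 0.06 m and x of leaf_b in the frame of spindle_a between -0.004 and 0.004 m and y of leaf_b in the frame of spindle_a between -0.045 and 0.045 m and angle between the y axis of leaf_b and the y axis of spindle_a, either way round below 0.07 rad) or (horizontal distance between spindle_b and mat below 0.06 m and x of leaf_b in the frame of spindle_b between -0.004 and 0.004 m and y of leaf_b in the frame of spindle_b between -0.045 and 0.045 m and angle between the y axis of leaf_b and the y axis of spindle_b, either way round below 0.07 rad) or (horizontal distance between spindle_c and mat below 0.06 m and x of leaf_b in the frame of spindle_c between -0.004 and 0.004 m and y of leaf_b in the frame of spindle_c between -0.045 and 0.045 m and angle between the y axis of leaf_b and the y axis of spindle_c, either way round below 0.07 rad)) and height (world z) of each of leaf_a, leaf_c below 0.004 m and horizontal distance between each of leaf_a, leaf_c and mat above 0.08 m) or (height (world z) of leaf_c between 0.03 and 0.0362 m and angle between each of leaf_c, leaf_a, leaf_b's own z axis and vertical below 0.08 rad and linear speed of each of leaf_c, leaf_a, leaf_b below 0.02 m/s and ((horizontal distance between spindle_a and mat below 0.06 m and x of leaf_c in the frame of spindle_a between -0.004 and 0.004 m and y of leaf_c in the frame of spindle_a between -0.045 and 0.045 m and angle between the y axis of leaf_c and the y axis of spindle_a, either way round below 0.07 rad) or (horizontal distance between spindle_b and mat below 0.06 m and x of leaf_c in the frame of spindle_b between -0.004 and 0.004 m and y of leaf_c in the frame of spindle_b between -0.045 and 0.045 m and angle between the y axis of leaf_c and the y axis of spindle_b, either way round below 0.07 rad) or (horizontal distance between spindle_c and mat below 0.06 m and x of leaf_c in the frame of spindle_c between -0.004 and 0.004 m and y of leaf_c in the frame of spindle_c between -0.045 and 0.045 m and angle between the y axis of leaf_c and the y axis of spindle_c, either way round below 0.07 rad)) and height (world z) of each of leaf_a, leaf_b below 0.004 m and horizontal distance between each of leaf_a, leaf_b and mat above 0.08 m))); the robot touches nothing.
It fails at once if a leaf is pressed against a spindle with more than 30 N (contact force between any of leaf_a, leaf_b, leaf_c and spindle_a above 30 N or contact force between any of leaf_a, leaf_b, leaf_c and spindle_b above 30 N or contact force between any of leaf_a, leaf_b, leaf_c and spindle_c above 30 N).
It fails at once if the clay ware or the brush is moved more than 20 mm (distance of any of vase, bowl, dish, brush from where it was at the start of the episode above 0.02 m).
It also fails if it takes over 72 s, if anything falls off the work surface, if the arm or the gripper's body presses on something with over 40 N, if the wrist force passes 120 N, or if a joint passes its speed limit or range.

## Working session

There is one attempt and no reset: what is moved stays moved. The work goes in short steps, Python scripts to look and compute and a tool call to move; the robot and the scene stay as the last step left them, time stands still between calls to the robot, and variables do not carry over. Pictures are saved under pics/ and viewed, at most 10 in all, crops included, and the job is handed in when it is done.

Besides the shell and the picture viewer there is one more tool, called in YAML: its name, and indented under it one key for each argument. servo_tool: Moves the arm, as the interface text tells. Its arguments: {"type":"object","properties":{"moves":{"type":"array","items":{"type":"array","items":{"type":"number"}}},"claw":{"type":"number"},"force":{"type":"number"}},"required":["moves"]}

```bash
mkdir -p pics; python3 - <<'E'
from workcell import *
import cv2
for n in("top","side"):
    im=camera(n); cv2.imwrite(f"pics/{n}0.png",cv2.resize(im[:,:,::-1],(800,600),interpolation=cv2.INTER_CUBIC)); cv2.imwrite(f"pics/{n}_raw.png",im[:,:,::-1])
    print(n,get_calibration(n))
print(get_obs())
E
```

```text
top {'fx': 361.2101783104796, 'fy': 361.2101783104796, 'cx': 258.3655634593247, 'cy': 189.12624869481502, 'k1': -0.012716430023228788, 'rvec': array([ 2.18950809, -2.19247722,  0.05452468]), 'tvec': array([0.01321322, 0.47260764, 1.06086576])}
side {'fx': 373.03790799942163, 'fy': 373.03790799942163, 'cx': 254.9154510776736, 'cy': 187.31073719724412, 'k1': 0.029541643430188783, 'rvec': array([ 2.03584243, -0.8137837 ,  0.44378958]), 'tvec': array([-0.35630574,  0.20563473,  0.8060049 ])}
{'time': 0.1, 'q': array([ 6.45697815e+01,  5.00692924e+00,  1.00406691e+01,  9.51005801e+01,
       -5.53276988e-04,  8.99997239e+01]), 'qd': array([-0.03056398, -0.19274118,  0.11010409, -0.02910222, -0.11773623,
       -0.02668128]), 'joint_efforts': array([ 1.98976930e-03, -5.21560836e+01,  4.65653515e+01,  1.58777606e-02,
        1.41753562e-04,  9.57134404e-06]), 'ee_pos': array([0.23609101, 0.49652407, 0.23067876]), 'tcp_rot': array([-1.79933160e+02,  5.52954569e-04,  1.54570058e+02]), 'wrist_force': array([ 0.07567573, -0.86158726,  0.15418926]), 'torque': array([-0.04012977, -0.01064873, -0.00571589]), 'grasp_force': 0.0, 'opening': 0.08528385896713828}
```

View pics/top0.png

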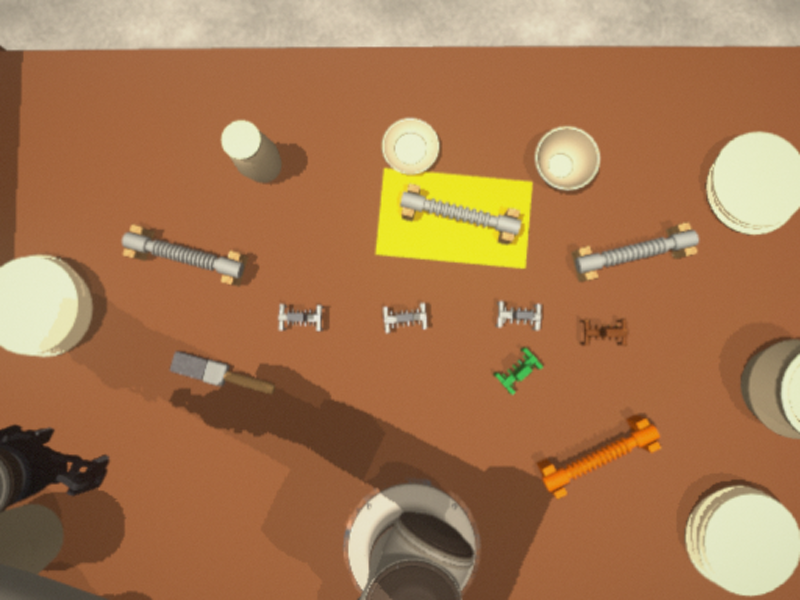

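View pics/side0.png

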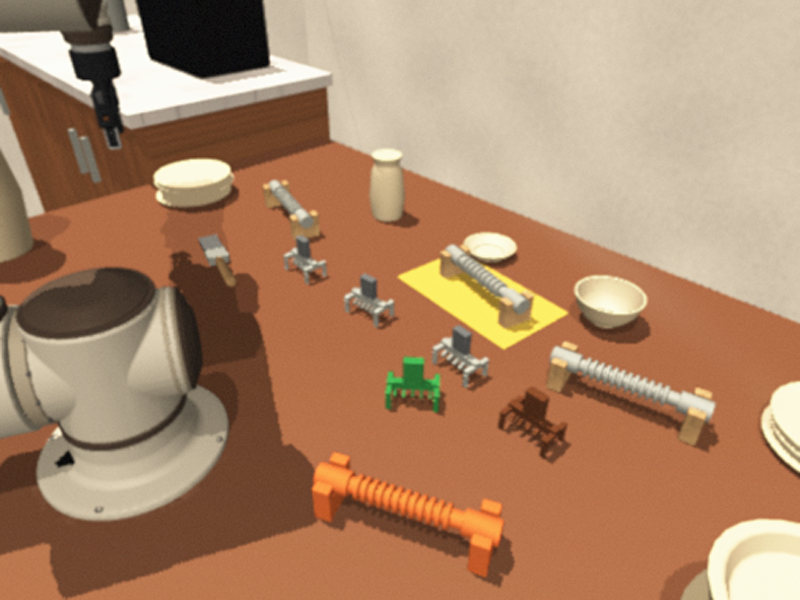

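The pictures show three steel leaves at top-view pixels (302,318), (406,318) and (520,315). The decoys are the brown leaf (602,331), the green leaf (518,371) and the orange spindle (600,455). The mat spindle runs from (410,200) to (512,225), and the spare spindles are at (182,253) and (638,250).

```bash
cat > h.py <<'E'
import numpy as np, cv2
from workcell import get_calibration
def cam(n):
    c=get_calibration(n); R=cv2.Rodrigues(c['rvec'])[0]; return c,R,np.array(c['tvec'])
def ray(n,u,v):
    c,R,t=cam(n); d=np.array([(u-c['cx'])/c['fx'],(v-c['cy'])/c['fy']]); s=d.copy()
    for _ in range(10): s=d/(1+c['k1']*(s@s))
    return -R.T@t, R.T@np.array([*s,1.])
def at(n,u,v,z):
    o,d=ray(n,u,v); return o+d*(z-o[2])/d[2]
def tri(a,b):
    o1,d1=ray('top',*a); o2,d2=ray('side',*b)
    k=np.linalg.lstsq(np.c_[d1,-d2],o2-o1,rcond=None)[0]
    p,q=o1+k[0]*d1,o2+k[1]*d2; return (p+q)/2,np.linalg.norm(p-q)
E
python3 - <<'E'
import cv2, numpy as np
t=cv2.imread("pics/top_raw.png"); s=cv2.imread("pics/side_raw.png")
def crop(im,x0,y0,w,h,W,H): return cv2.resize(im[y0:y0+h,x0:x0+w],(W,H),interpolation=cv2.INTER_CUBIC)
# top crop x8: spindle 250..350,110..160 ; leaves 175..275 & 265..365, 190..215
a=crop(t,250,115,100,40,800,320); b=crop(t,170,190,190,28,800,118)
cv2.imwrite("pics/c1.png",np.vstack([a,b]))
a=crop(s,175,145,145,105,800,579)
cv2.imwrite("pics/c2.png",a)
E
```

```text
(no output)
```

View pics/c1.png

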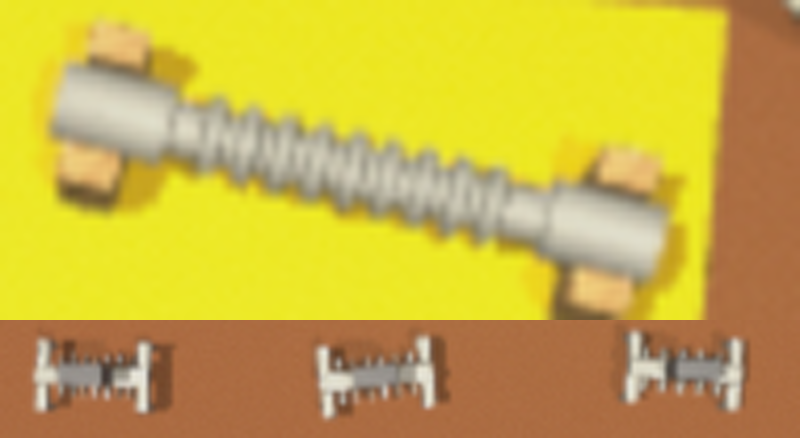

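View pics/c2.png

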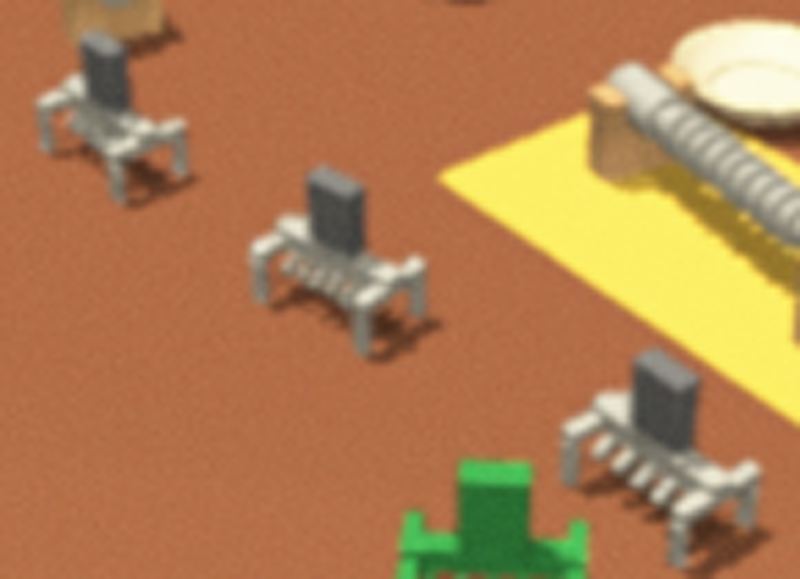

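The top crop shows 9 crests on the mat spindle at about 36.7 px, against 615 px for its 224 mm length, so the pitch is about 13 mm. I'll take closer crops of the three leaves to count teeth.

```bash
python3 - <<'E'
import cv2, numpy as np
t=cv2.imread("pics/top_raw.png"); s=cv2.imread("pics/side_raw.png")
def crop(im,x0,y0,w,h,W,H): return cv2.resize(im[y0:y0+h,x0:x0+w],(W,H),interpolation=cv2.INTER_CUBIC)
r1=np.hstack([crop(s,180,148,32,36,266,300),crop(s,218,172,38,42,266,300),crop(s,274,206,42,46,266,300)])
r2=np.hstack([crop(t,174,190,38,28,266,196),crop(t,241,190,38,28,266,196),crop(t,314,187,38,28,266,196)])
cv2.imwrite("pics/c3.png",np.vstack([r1,r2]))
E
```

```text
(no output)
```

View pics/c3.png

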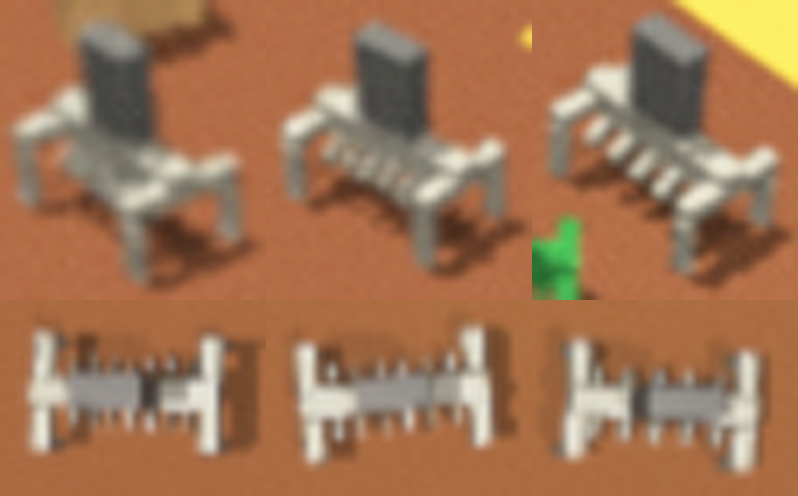

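In c3, the right-hand leaf has the fewest teeth, spaced about 13 mm, so it is the candidate. The middle one is about 10 mm and the left about 8 mm. Next I'll measure the spindle, its groove phase and the leaf pose.

```bash
cat >> h.py <<'E'
def proj(n,P):
    c=get_calibration(n); K=np.array([[c['fx'],0,c['cx']],[0,c['fy'],c['cy']],[0,0,1.]])
    return cv2.projectPoints(np.asarray(P,float).reshape(-1,1,3),c['rvec'],c['tvec'],K,np.array([c['k1'],0,0,0]))[0].reshape(-1,2)
def rect(im,n,c,ang,z,L,W,res=0.00025):
    s=np.arange(-L/2,L/2,res); w=np.arange(-W/2,W/2,res)
    a=np.array([np.cos(ang),np.sin(ang)]); b=np.array([-a[1],a[0]])
    G=np.array(c)[None,None]+s[None,:,None]*a+w[:,None,None]*b
    P=np.dstack([G,np.full(G.shape[:2],z)]); uv=proj(n,P).reshape(G.shape[0],G.shape[1],2).astype(np.float32)
    return cv2.remap(im,uv[...,0],uv[...,1],cv2.INTER_CUBIC),s,w
E
python3 - <<'E'
from h import *
t=cv2.imread("pics/top_raw.png"); s=cv2.imread("pics/side_raw.png")
# spindle
e=[at('top',250+x/8,115+y/8,.042)[:2] for x,y in((56,100),(662,245))]
print('ends',e,np.linalg.norm(e[1]-e[0]))
hsv=cv2.cvtColor(cv2.resize(t,None,fx=4,fy=4,interpolation=cv2.INTER_CUBIC),cv2.COLOR_BGR2HSV)
def fit(x0,y0,x1,y1,vmin,smax,nm):
    m=(hsv[...,1]<smax)&(hsv[...,2]>vmin); M=np.zeros(m.shape,np.uint8); M[y0*4:y1*4,x0*4:x1*4]=m[y0*4:y1*4,x0*4:x1*4]
    k,l,st,_=cv2.connectedComponentsWithStats(M); i=1+st[1:,4].argmax(); M=(l==i).astype(np.uint8)
    r=cv2.minAreaRect(cv2.findNonZero(M)); b=(cv2.boxPoints(r)+.5)/4-.5
    print(nm,st[i],b.round(2).tolist()); return b
b=fit(250,115,340,155,0,70,'spindle')
B=np.array([at('top',*p,.042)[:2] for p in b]); c=B.mean(0); 
d=B[1]-B[0] if np.linalg.norm(B[1]-B[0])>np.linalg.norm(B[2]-B[1]) else B[2]-B[1]
ang=np.arctan2(d[1],d[0]); print('spindle c',c,'ang',np.degrees(ang),np.linalg.norm(B[1]-B[0]),np.linalg.norm(B[2]-B[1]))
for nm,(x0,y0,x1,y1) in dict(L=(174,190,212,218),M=(241,190,279,218),R=(314,187,352,215)).items():
    b=fit(x0,y0,x1,y1,150,80,nm)
    B=np.array([at('top',*p,.036)[:2] for p in b]); print(B.mean(0),np.linalg.norm(B[1]-B[0]),np.linalg.norm(B[2]-B[1]),np.degrees(np.arctan2(*(B[1]-B[0])[::-1])))
# triangulate right-leaf bar ends and tab
tt=lambda x,y:(314+(x-532)/7,187+(y-300)/7); ss=lambda x,y:(274+(x-532)/6.333,206+y/6.52)
for n,a,q in(('Lnear',(573,452),(558,115)),('Lfar',(579,347),(607,72)),('Rnear',(742,465),(690,203)),('Rfar',(748,357),(768,157))):
    print(n,tri(tt(*a),ss(*q)))
print('tabtop ',tri(tt(688,377),ss(669,42)))
np.save('sp.npy',[*c,ang])
# width profile
r,sv,w=rect(t,'top',c,ang,.042,.24,.05); h=cv2.cvtColor(r,cv2.COLOR_BGR2HSV); m=h[...,1]<90
np.set_printoptions(linewidth=200)
wid=m.sum(0)*.25
mid=[w[m[:,i]].mean()*1e3 for i in range(40,len(sv)-40,80)]
print('mid offset mm',np.round(mid,1))
from scipy.ndimage import gaussian_filter1d
from scipy.signal import find_peaks
p=gaussian_filter1d(wid.astype(float),6); k=find_peaks(p,prominence=.3)[0]; print('crests mm',(sv[k]*1e3).round(1),p[k].round(1))
cv2.imwrite('pics/r1.png',cv2.resize(r,(800,167)))
E
```

```text
ends [array([0.65133803, 0.0161932 ]), array([ 0.59752836, -0.20426562])] 0.2269307662834252
spindle [1028  493  304  106 9400] [[255.77000427246094, 131.67999267578125], [258.1400146484375, 121.97000122070312], [333.239990234375, 140.2899932861328], [330.8800048828125, 150.0]]
spindle c [ 0.62615346 -0.09297831] ang -103.98509895783691 0.029515708734635385 0.2254415987299147
L [ 788  780   36   69 1128] [[196.22999572753906, 211.22999572753906], [197.1699981689453, 194.27999877929688], [205.52999877929688, 194.74000549316406], [204.58999633789062, 211.69000244140625]]
[0.43129393 0.17958932] 0.04929613376716285 0.024424811546835155 -2.728576493101282
M [ 981  785   71   68 1725] [[244.7100067138672, 195.9199981689453], [262.04998779296875, 195.1300048828125], [262.80999755859375, 211.9600067138672], [245.47000122070312, 212.75]]
[0.42834866 0.02588384] 0.050455850603146925 0.048870640457204885 -87.47637843333017
R [1273  771   40   68 1435] [[317.8800048828125, 192.3800048828125], [327.6199951171875, 192.3800048828125], [327.6199951171875, 209.1199951171875], [317.8800048828125, 209.1199951171875]]
[ 0.43731907 -0.17439949] 0.028333945074149307 0.04861175786721649 -90.08557488802994
Lnear (array([ 0.41400313, -0.16648123,  0.03036054]), np.float64(0.0005978568344048579))
Lfar (array([ 0.45327375, -0.16510735,  0.03007594]), np.float64(0.013018385291341663))
Rnear (array([ 0.40927139, -0.23678842,  0.03370758]), np.float64(0.001564304693686175))
Rfar (array([ 0.45347453, -0.23963576,  0.03165692]), np.float64(0.0004882700141969166))
tabtop  (array([ 0.44082848, -0.20278885,  0.07224862]), np.float64(0.009294597036928379))
mid offset mm [ 0.1  0.8 -0.4 -0.6 -0.7 -0.4 -0.4 -0.6  0.  -0.5  0.8]
crests mm [-85.5 -55.5 -42.  -29.  -15.7  -3.   10.   23.3  36.   49.   82.8] [30.  25.  25.4 24.9 25.1 25.7 24.8 25.4 25.6 24.8 31. ]
```

Mat spindle: centre about (0.626, -0.093), axis at 76°, crests every 13.06 mm, with groove centres at s = 3.4 + 13k mm. Now I'll refine the right-hand leaf.

```bash
python3 - <<'E'
from h import *
t=cv2.imread("pics/top_raw.png"); s=cv2.imread("pics/side_raw.png")
c=(.432,-.2025)
out=[]
for n,im in(('top',t),('side',s)):
  row=[]
  for z in (.031,.078):
    r,sv,w=rect(im,n,c,-np.pi/2,z,.10,.07)  # columns: -y ; rows: w along b=(1,0) -> +x downward
    r=r[::-1]  # +x up
    for i in range(0,400,40): r[:4 if i!=200 else 280,i]=(0,255,0)
    for j in range(0,280,40): r[j,:8 if j!=0 else 8]=(0,255,0)
    r[140,:]=(0,255,0)
    row.append(r)
  out.append(np.hstack(row))
cv2.imwrite('pics/r2.png',np.vstack(out))
E
```

```text
(no output)
```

View pics/r2.png

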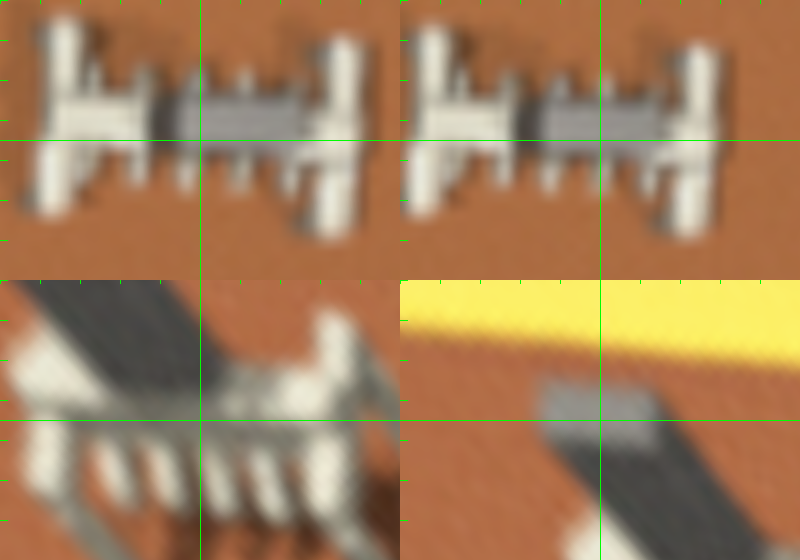

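The right-hand leaf shows exactly 5 teeth. Its centre is about (0.4354, -0.2023), its y axis at 85.5°, and the tab top at z = 78 mm agrees in both views. Moving above it with the fingers half closed.

servo_tool:
  moves:
    - [19.9, -69.9, -8, -1.205]
    - [19.9, -69.9, -8, -1.205]
    - [19.9, -69.9, -8, -1.205]
    - [19.9, -69.9, -8, -1.205]
    - [19.9, -69.9, -8, -1.205]
    - [19.9, -69.9, -8, -1.205]
    - [19.9, -69.9, -8, -1.205]
    - [19.9, -69.9, -8, -1.205]
    - [19.9, -69.9, -8, -1.205]
    - [19.9, -69.9, -8, -1.205]
    - [19.9, -69.9, -8, -1.205]
    - [19.9, -69.9, -8, -1.205]
    - [19.9, -69.9, -8, -1.205]
    - [19.9, -69.9, -8, -1.205]
    - [19.9, -69.9, -8, -1.205]
    - [19.9, -69.9, -8, -1.205]
    - [19.9, -69.9, -8, -1.205]
    - [19.9, -69.9, -8, -1.205]
    - [19.9, -69.9, -8, -1.205]
    - [19.9, -69.9, -8, -1.205]
  claw: 0.5
  force: 40

```text
time: 1.77
ee_pos: [0.4347, -0.2031, 0.1504]
tcp_rot: [-179.9, -0.0, 85.4]
wrist_force: [-0.7, 0.1, 0.2]
opening: 0.0429
grasp_force: 0.0
```

servo_tool:
  moves:
    - [0.07, 0.08, -3, 0]
    - [0.07, 0.08, -6, 0]
    - [0.07, 0.08, -8, 0]
    - [0.07, 0.08, -9.5, 0]
    - [0.07, 0.08, -10.5, 0]
    - [0.07, 0.08, -10.5, 0]
    - [0.07, 0.08, -10.5, 0]

```text
time: 2.35
ee_pos: [0.4359, -0.2008, 0.0467]
tcp_rot: [-180.0, -0.0, 85.6]
wrist_force: [0.4, 1.0, 0.1]
opening: 0.0424
grasp_force: 0.0
```

```bash
python3 - <<'E'
from h import *
from workcell import *
s=camera('side'); t=camera('top')
a=cv2.resize(s[195:255,260:330],(400,343),interpolation=cv2.INTER_CUBIC); b=cv2.resize(t[170:230,305:375],(400,343),interpolation=cv2.INTER_CUBIC)
cv2.imwrite('pics/g1.png',np.hstack([a,b])[:,:,::-1]); print(get_obs()['wrist_force'],get_obs()['ee_pos'])
E
```

```text
[ 0.37762109 -0.28821088 -0.3738664 ] [ 0.43649909 -0.20143255  0.04763031]
```

View pics/g1.png

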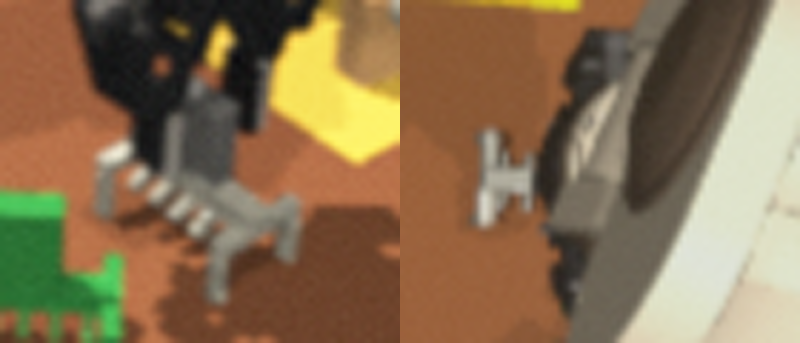

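The view shows the tab standing between the two fingers. Closing on it.

servo_tool:
  moves:
    - [0, 0, 0, 0]
    - [0, 0, 0, 0]
    - [0, 0, 0, 0]
    - [0, 0, 0, 0]
    - [0, 0, 0, 0]
    - [0, 0, 0, 0]
  claw: 1
  force: 60

```text
time: 2.95
ee_pos: [0.4362, -0.2016, 0.0469]
tcp_rot: [179.9, 0.0, 85.5]
wrist_force: [-2.1, 1.6, 6.7]
opening: 0.0132
grasp_force: 63.4
```

servo_tool:
  moves:
    - [0, 0, 3, 0]
    - [0, 0, 6, 0]
    - [0, 0, 10, 0]
    - [0, 0, 10, 0]
    - [0, 0, 10, 0]

```text
time: 3.37
ee_pos: [0.4369, -0.202, 0.1481]
tcp_rot: [179.8, 0.1, 85.5]
wrist_force: [-0.2, 0.8, -2.7]
opening: 0.0131
grasp_force: 62.4
```

servo_tool:
  moves:
    - [18.9, 10.6, 0, -0.166]
    - [18.9, 10.6, 0, -0.166]
    - [18.9, 10.6, 0, -0.166]
    - [18.9, 10.6, 0, -0.166]
    - [18.9, 10.6, 0, -0.166]
    - [18.9, 10.6, 0, -0.166]
    - [18.9, 10.6, 0, -0.166]
    - [18.9, 10.6, -2, -0.166]
    - [18.9, 10.6, -3, -0.166]
    - [18.9, 10.6, -3, -0.166]
    - [18.9, 10.6, -3, -0.166]

```text
time: 4.28
ee_pos: [0.6235, -0.096, 0.1153]
tcp_rot: [-179.9, 0.0, 76.0]
wrist_force: [-0.9, -0.1, -1.5]
opening: 0.013
grasp_force: 62.3
```

```bash
python3 - <<'E'
from h import *
from workcell import *
P=[]
for i in range(4):
    s=camera('side'); o=get_obs(); P.append([*o['ee_pos'],o['tcp_rot'][2],*o['wrist_force']])
t=camera('top')
print(np.mean(P,0).round(4))
a=cv2.resize(s[140:215,265:355],(400,333),interpolation=cv2.INTER_CUBIC); b=cv2.resize(t[105:165,248:345],(400,333),interpolation=cv2.INTER_CUBIC)
cv2.imwrite('pics/g2.png',np.hstack([a,b])[:,:,::-1])
E
```

```text
[ 0.6246 -0.0959  0.1171 75.9839  0.0885 -0.3667 -1.5079]
```

View pics/g2.png

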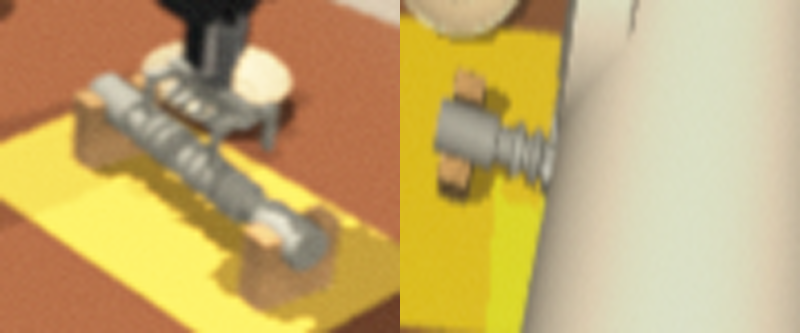

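The side view shows the leaf above the spindle in line with it, the teeth over the thread and the bars clear of the V-blocks. Descending to just above contact.

servo_tool:
  moves:
    - [0.06, 0.04, -1.0, 0]
    - [0.06, 0.04, -2.0, 0]
    - [0.06, 0.04, -2.5, 0]
    - [0.06, 0.04, -2.5, 0]
    - [0.06, 0.04, -2.5, 0]

```text
time: 4.95
ee_pos: [0.625, -0.0949, 0.0904]
tcp_rot: [-179.9, 0.0, 76.0]
wrist_force: [0.3, 0.2, -1.3]
opening: 0.0134
grasp_force: 62.3
```

servo_tool:
  moves:
    - [0, 0, -0.05, 0]
    - [0, 0, -0.1, 0]
    - [0, 0, -0.15, 0]
    - [0, 0, -0.2, 0]
    - [0, 0, -0.25, 0]
    - [0, 0, -0.3, 0]
    - [0, 0, -0.3, 0]

```text
time: 5.53
ee_pos: [0.6254, -0.095, 0.0882]
tcp_rot: [-180.0, -0.0, 76.0]
wrist_force: [-0.3, 0.2, -1.5]
opening: 0.0132
grasp_force: 62.3
```

```bash
cat > o.py <<'E'
from workcell import *
import numpy as np
P=[]
for i in range(4):
    camera('side'); o=get_obs(); P.append([*o['ee_pos'],*o['tcp_rot'],*o['wrist_force'],*o['torque']])
np.set_printoptions(suppress=True,linewidth=200); print(np.mean(P,0).round(4),o['time'])
E
python3 o.py
```

```text
[ 0.6254 -0.0951  0.0883 90.0007  0.001  76.02    0.3152 -0.5066 -1.0114 -0.0007  0.0057  0.002 ] 5.7333
```

servo_tool:
  moves:
    - [0, 0, -0.04, 0]
    - [0, 0, -0.08, 0]
    - [0, 0, -0.12, 0]
    - [0, 0, -0.16, 0]
    - [0, 0, -0.16, 0]

```text
time: 6.15
ee_pos: [0.6254, -0.0951, 0.0865]
tcp_rot: [-180.0, 0.0, 76.0]
wrist_force: [-0.4, -0.1, -2.0]
opening: 0.0128
grasp_force: 62.3
```

servo_tool:
  moves:
    - [0, 0, -0.04, 0]
    - [0, 0, -0.08, 0]
    - [0, 0, -0.12, 0]
    - [0, 0, -0.12, 0]

```text
time: 6.48
ee_pos: [0.6254, -0.0951, 0.0854]
tcp_rot: [-180.0, 0.0, 76.0]
wrist_force: [0.0, -0.9, -1.5]
opening: 0.0132
grasp_force: 62.3
```

```bash
python3 o.py
```

```text
[ 0.6254 -0.0951  0.0855  0.0015  0.0008 76.0207  0.2357 -0.3033 -1.4163  0.0131 -0.0073 -0.0043] 6.6833
```

No contact yet, so the teeth may be entering the grooves.

servo_tool:
  moves:
    - [0, 0, -0.04, 0]
    - [0, 0, -0.08, 0]
    - [0, 0, -0.12, 0]
    - [0, 0, -0.12, 0]

```text
time: 7.02
ee_pos: [0.6254, -0.0951, 0.0842]
tcp_rot: [-180.0, 0.0, 76.0]
wrist_force: [0.2, 0.8, -0.4]
opening: 0.0132
grasp_force: 62.3
```

servo_tool:
  moves:
    - [0, 0, -0.03, 0]
    - [0, 0, -0.06, 0]
    - [0, 0, -0.09, 0]
    - [0, 0, -0.09, 0]

```text
time: 7.35
ee_pos: [0.6254, -0.0951, 0.0833]
tcp_rot: [-180.0, -0.0, 76.0]
wrist_force: [0.2, -1.2, -2.6]
opening: 0.0129
grasp_force: 62.3
```

```bash
python3 o.py
```

```text
[  0.6254  -0.0951   0.0834 -89.9964   0.0002  76.0202  -0.0454  -0.1935  -1.3837   0.0163  -0.0157  -0.0346] 7.55
```

servo_tool:
  moves:
    - [0, 0, -0.03, 0]
    - [0, 0, -0.06, 0]
    - [0, 0, -0.09, 0]
    - [0, 0, -0.09, 0]

```text
time: 7.88
ee_pos: [0.6254, -0.0951, 0.0824]
tcp_rot: [-180.0, 0.0, 76.0]
wrist_force: [0.5, 0.2, -1.7]
opening: 0.0129
grasp_force: 62.3
```

servo_tool:
  moves:
    - [0, 0, -0.02, 0]
    - [0, 0, -0.04, 0]
    - [0, 0, -0.06, 0]
    - [0, 0, -0.06, 0]

```text
time: 8.22
ee_pos: [0.6254, -0.0951, 0.0818]
tcp_rot: [-180.0, 0.0, 76.0]
wrist_force: [-0.5, -0.4, -1.3]
opening: 0.0129
grasp_force: 62.2
```

```bash
python3 o.py
```

```text
[ 0.6254 -0.0951  0.0819 89.9998  0.0007 76.0175  0.2035 -0.3909 -1.2256 -0.0294  0.0216  0.0019] 8.4167
```

servo_tool:
  moves:
    - [0, 0, -0.02, 0]
    - [0, 0, -0.04, 0]
    - [0, 0, -0.05, 0]
    - [0, 0, -0.05, 0]

```text
time: 8.75
ee_pos: [0.6255, -0.0951, 0.0814]
tcp_rot: [180.0, 0.0, 76.0]
wrist_force: [0.2, 0.2, -1.1]
opening: 0.0134
grasp_force: 62.3
```

servo_tool:
  moves:
    - [0, 0, -0.02, 0]
    - [0, 0, -0.03, 0]
    - [0, 0, -0.03, 0]

```text
time: 9.0
ee_pos: [0.6255, -0.0952, 0.0811]
tcp_rot: [180.0, 0.0, 76.0]
wrist_force: [0.3, -0.7, -0.5]
opening: 0.0128
grasp_force: 62.3
```

```bash
python3 o.py
```

```text
[  0.6255  -0.0952   0.0812 179.9919   0.0061  76.0168   0.035   -0.8704  -0.5123  -0.2246  -0.0014   0.0099] 9.2
```

servo_tool:
  moves:
    - [0, 0, -0.02, 0]
    - [0, 0, -0.03, 0]
    - [0, 0, -0.03, 0]

```text
time: 9.45
ee_pos: [0.6255, -0.0952, 0.081]
tcp_rot: [180.0, 0.0, 76.0]
wrist_force: [-0.6, -1.7, 1.9]
opening: 0.0132
grasp_force: 62.5
```

```bash
python3 o.py
```

```text
[  0.6255  -0.0952   0.081  179.9781   0.004   76.0175  -0.9633  -1.4866   2.0232  -0.2905   0.1855   0.0151] 9.65
```

Light contact of about 3 N at TCP z = 81.0 mm, which matches the expected home height. Releasing the leaf and rising straight up.

servo_tool:
  moves:
    - [0, 0, 0, 0]
    - [0, 0, 0, 0]
    - [0, 0, 0, 0]
    - [0, 0, 0, 0]
    - [0, 0, 0, 0]
    - [0, 0, 0, 0]
  claw: 0.5

```text
time: 10.15
ee_pos: [0.6254, -0.095, 0.0807]
tcp_rot: [-180.0, -0.0, 76.0]
wrist_force: [0.8, -0.3, 0.3]
opening: 0.0427
grasp_force: 0.0
```

servo_tool:
  moves:
    - [0, 0, 1, 0]
    - [0, 0, 3, 0]
    - [0, 0, 6, 0]
    - [0, 0, 10, 0]
    - [0, 0, 13, 0]
    - [-4, 0, 13, 0]
    - [-8, 0, 13, 0]
    - [-12, 0, 13, 0]
    - [-16, 0, 13, 0]
    - [-20, 0, 13, 0]
    - [-24, 4, 13, 0]
    - [-24, 8, 13, 0]
    - [-24, 12, 13, 0]
    - [-24, 16, 13, 0]
    - [-24, 20, 13, 0]
    - [-24, 24, 13, 0]
    - [-24, 28, 13, 0]
    - [-24, 30, 13, 0]
    - [-24, 30, 13, 0]

```text
time: 11.73
ee_pos: [0.385, 0.2085, 0.2112]
tcp_rot: [-180.0, -0.1, 76.3]
wrist_force: [0.9, -0.1, 0.0]
opening: 0.0428
grasp_force: 0.0
```

```bash
python3 - <<'E'
from h import *
from workcell import *
s=camera('side'); t=camera('top')
a=cv2.resize(s[130:215,265:360],(400,358),interpolation=cv2.INTER_CUBIC); b=cv2.resize(t[105:165,248:345],(400,358),interpolation=cv2.INTER_CUBIC)
cv2.imwrite('pics/g3.png',np.hstack([a,b])[:,:,::-1]); print(get_obs()['time'])
c=np.array([.62537,-.0957]); 
r1,_,_=rect(s,'side',c,np.radians(-104),.112,.1,.07); r2,_,_=rect(t,'top',c,np.radians(-104),.112,.1,.07)
cv2.imwrite('pics/g4.png',np.hstack([r1[::-1],r2[::-1]])[:,:,::-1])
g=np.vstack([np.hstack([a,b]),np.hstack([r1[::-1],r2[::-1]])[:240]]); g[498,:]=(0,255,0); g[358:,[200,600]]=(0,255,0)
cv2.imwrite('pics/g5.png',g[:,:,::-1])
E
```

```text
11.8333
```

View pics/g5.png

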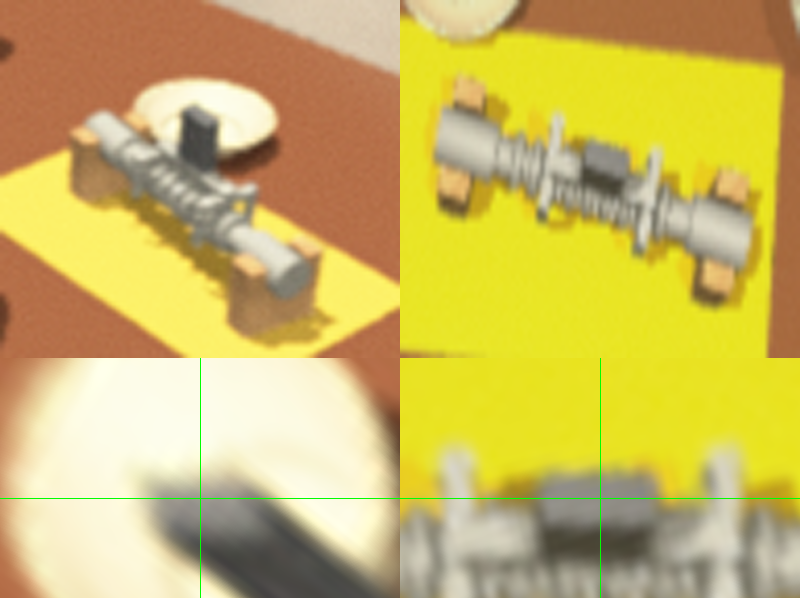

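The leaf sits astride the thread, in line with it. Its tab top falls on the predicted home point (z = 112 mm) in both views. Handing in.

```bash
python3 -c "
from workcell import *
print(job_done())"
```

```text
the job is handed in; nothing more can be done
None
```

The 13 mm leaf (leaf_b) stands let go and home on the mat's spindle, seated with about 3 N; I picked it by measuring the pitch in the images, so the other two leaves were never tried or moved and still stand off the mat. The job is handed in, but no verdict came back.

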